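Close the three casting moulds

ROBOT

A 6-joint arm with a two-finger parallel gripper is mounted at the origin on the work surface; the furniture and walls round the work are solid. World frame = base frame: x ahead of the robot, y to its left, z up, the work surface at z = 0. Lengths are in m, angles in rad, forces in N, time in s.
With the tool pointing down it reaches from about 0.25 to 0.775 m from the base axis. Payload 4 kg.
Tool frame: the origin (TCP) lies at the very end of the fingers, on their centre line; the grasp point (between the pads) lies 19 mm behind it; z points along the fingers, y is the line along which they close (so a half turn about z gives the same grasp; the last joint's range is limited). The gripper opens to 94 mm and grips with 3 to 60 N. Pads are 16 mm wide; open, the fingers measure 119 mm over their backs; the gripper's body (75 mm by 177 mm) begins 78 mm behind the grasp point.
Start: joints at [1.036, 0.087, 1.371, -0, 1.684, -0.103], TCP at [0.23, 0.5, 0.206] pointing down, gripper open.
Joint ranges: [-3.1, 3.1], [-0.76, 2.03], [0.27, 2.55], [-1.08, 4.22], [0.17, 2.65], [-2.57, 2.57]. Speed limits (rad/s): [2.79, 2.79, 3.14, 3.14, 3.14, 3.14].

INTERFACE

Orientations are given as [roll, pitch, yaw] about the fixed x, y, z axes, in that order (R = Rz(yaw) Ry(pitch) Rx(roll)).
In Python, from bench import robot gives the robot as it stands. The module is installed in compiled form; this text tells all that it offers.
- The arm moves only by the tool move_arm, never from a script. Its argument "deltas" is one flat list of numbers, 7 for each row, row after row: the turn, a rotation vector about the tool's x, y, z in rad, then the shift along the tool's x, y, z in cm, then the closure, from -1 (fully open) to 1 (shut). A call has 1 to 8 rows; each row is the pose to reach, as a shift and turn from the pose commanded when the call began, along the tool's axes at that moment; what a row does not reach only later rows make up. A row lasts 1/10 s, in which the tool goes at most 50 mm and 8.59 degrees, less where a joint would pass 70% of its speed; a pose out of reach is approached as far as the arm can. A call with a gripper value outside its range is refused whole. The fingers move at their own pace and stop on an object; the grip force is fixed at half the most. Time passes only in rows, so rows that repeat a pose let the fingers close. It gives the time, the measured TCP pose, the force, the opening and the grip force at its end, in the units of the state.
- robot.get_obs(): the state, without advancing time (a new reading comes with each control period).
- robot.snapshot(name): name is "side" or "top"; returns a dict with "image" (420x560x3 uint8, red, green, blue), "depth" (420x560 float32, m along the optical axis (not along the pixel's ray), 0 where there is no reading), "fov_y" (degrees; the focal length in pixels is half the picture's height over the tangent of half this angle, whatever the lens; pixels are square), "cx", "cy" (the principal point, pixels), "origin" and "orientation" of the camera in the world. Camera axes: x right, y up, looking along -z (the intrinsics and any distortion apply to the point x, -y, -z); pixel columns grow to the right and rows downward; lengths in m; the calibration is good to about 2 mm. A picture is of the moment at which its call begins.
- robot.close_job(): hands the job in; it is judged then, once.
The state is a dict: "time": time; "joint_positions": joint angles; "qvel": joint speeds; "joint_torque": joint torques, N m; "tool_pos": TCP position; "ee_rot": TCP orientation; "wrist_force": force on the tool from outside, world axes, zero at the start; "wrist_torque": the same for the moment, N m; "width": finger opening in m; "finger_force": force on a finger pad.
Only numpy, scipy, OpenCV 4.12 (cv2) and the standard library are available. Lean on these libraries where they do the work, as an engineer would, in place of code of your own. Each camera call takes 0.05 s, during which the arm holds its last target. There are 200 camera calls.

TASK

Close the three grey casting moulds for pouring: lay each loose upper half squarely on the lower half of the same outline (round, square or hexagonal), turned so that its notch drops over the key and the two halves lie flat together with their edges even all round. Leave the glass dish, the white jar and the thread spool where they stand.

Things in the scene. Friction and masses are not known exactly. Their poses are not given: they have to be found in the camera images.
- round_top: loose upper half of a grey mould: round disc, 64 mm in diameter; 26 mm high, 0.12 kg, flat underside, small square pour hole. In its rim on local +x a notch right through its height, 18 mm wide, inner end 10 mm from centre. Origin: centre of underside; z up, x towards the notch. Grip its sides at +y and -y.
- round_base: fixed lower half of a grey mould, with a cavity: round, 68 mm in diameter; face 20 mm high. On it a tapered key, centred at local x +20.5 mm: 14 (x) by 13 (y) mm at its foot, 8 by 6 at its top, 10 high. Origin: centre of underside, on the table; z up, x towards the key. Closed: the upper half's underside 20 mm above this origin, centres in line, x axes alike.
- square_top: loose upper half of a grey mould: square block, 60 mm across the flats, with cut corners; 26 mm high, 0.12 kg, flat underside, small square pour hole. In its rim on local +x a notch right through its height, 18 mm wide, inner end 10 mm from centre. Origin: centre of underside; z up, x towards the notch. Grip its sides at +y and -y.
- square_base: fixed lower half of a grey mould, with a cavity: square, 64 mm across the flats; face 20 mm high. On it a tapered key, centred at local x +20.5 mm: 14 (x) by 13 (y) mm at its foot, 8 by 6 at its top, 10 high. Origin: centre of underside, on the table; z up, x towards the key. Closed: the upper half's underside 20 mm above this origin, centres in line, x axes alike.
- hexagon_top: loose upper half of a grey mould: hexagonal block, 58 mm across the flats (67 mm over the corners); two flats face local +y and -y, corners lie on local x; 26 mm high, 0.12 kg, flat underside, small square pour hole. In its rim on local +x a notch right through its height, 18 mm wide, inner end 10 mm from centre. Origin: centre of underside; z up, x towards the notch. Grip its sides at +y and -y.
- hexagon_base: fixed lower half of a grey mould, with a cavity: hexagonal, 62 mm across the flats, corners on local x; face 20 mm high. On it a tapered key, centred at local x +20.5 mm: 14 (x) by 13 (y) mm at its foot, 8 by 6 at its top, 10 high. Origin: centre of underside, on the table; z up, x towards the key. Closed: the upper half's underside 20 mm above this origin, centres in line, x axes alike.
- glass_dish: bystander: octagonal glass dish with a few beads, 67 mm across, 18 mm high; origin at the centre of its underside. Not to be disturbed.
- cream_jar: bystander: low white round jar, about 50 mm across, 24 mm high, without notch or key; origin at the centre of its underside. Not to be disturbed.
- spool: bystander: spool of blue thread standing upright, 51 mm in diameter, 60 mm high; origin at the centre of its underside. Not to be disturbed.
Things that resemble listed ones, but are neither listed nor needed, are in the scene too. Leave any pink look-alike of the hexagon_top alone.

How it is judged:
By the outcome, as a careful person would: the job done as asked, in the order asked, and still so for the second after the job is handed in, with the robot touching nothing.
It also fails if it takes over 96 s, if anything falls off the work surface, if the arm or the gripper's body presses on something with over 40 N, if the wrist force passes 120 N, or if a joint passes its speed limit or range.

## Working session

There is one attempt and no reset: what is moved stays moved. The work goes in short steps, Python scripts to look and compute and a tool call to move; the robot and the scene stay as the last step left them, time stands still between calls to the robot, and variables do not carry over. Pictures are saved under pics/ and viewed, at most 14 in all, crops included, and the job is handed in when it is done.

Besides the shell and the picture viewer there is one more tool, called after "Call:" as a command line: name --argument value ..., lists and objects as JSON in quotes. move_arm: Moves the arm, as the interface text tells. Its arguments: {"type":"object","properties":{"deltas":{"type":"array","items":{"type":"number"}}},"required":["deltas"]}

```bash
mkdir -p pics; python3 - <<'E'
from bench import robot
import cv2,numpy as np,pickle
for n in("top","side"):
    s=robot.snapshot(n); pickle.dump(s,open(n+".pkl","wb"))
    cv2.imwrite(f"pics/{n}0.png",cv2.resize(s["image"][:,:,::-1],(800,600),interpolation=cv2.INTER_CUBIC))
    print(n,{k:v for k,v in s.items() if k not in("image","depth")})
print(robot.get_obs())
E
```

```text
top {'fov_y': 46.729659466386344, 'cx': 284.0787516917117, 'cy': 211.31128181698875, 'origin': array([ 0.12601467, -0.06645662,  1.3595175 ]), 'orientation': array([ 0.20445501, -0.00259646, -1.57883179])}
side {'fov_y': 52.65912654578835, 'cx': 279.6143310076203, 'cy': 211.42042430669488, 'origin': array([ 0.00148072, -0.92184378,  0.92474866]), 'orientation': array([ 0.82772617, -0.01678827, -0.41614605])}
{'time': 0.1, 'joint_positions': array([ 1.03590809e+00,  8.78816006e-02,  1.37208941e+00,  6.67477706e-06,
        1.68357856e+00, -1.03127016e-01]), 'qvel': array([-5.50349925e-04, -7.91163836e-05, -4.72258865e-03, -9.03568180e-04,
        1.85444991e-03, -4.73284049e-04]), 'joint_torque': array([ 1.99107417e-03, -3.41253662e+01, -3.03301048e+01,  7.19240913e-02,
        3.04007228e-02, -9.73984038e-05]), 'tool_pos': array([0.22992655, 0.49910069, 0.20442789]), 'ee_rot': array([-3.13964681e+00, -2.08052240e-04,  2.70983197e+00]), 'wrist_force': array([ 0.5482231 , -0.30245563, -0.15899084]), 'wrist_torque': array([-0.00782249,  0.02605143, -0.01048449]), 'finger_force': 0.0, 'width': 0.09405989176764061}
```

View pics/top0.png

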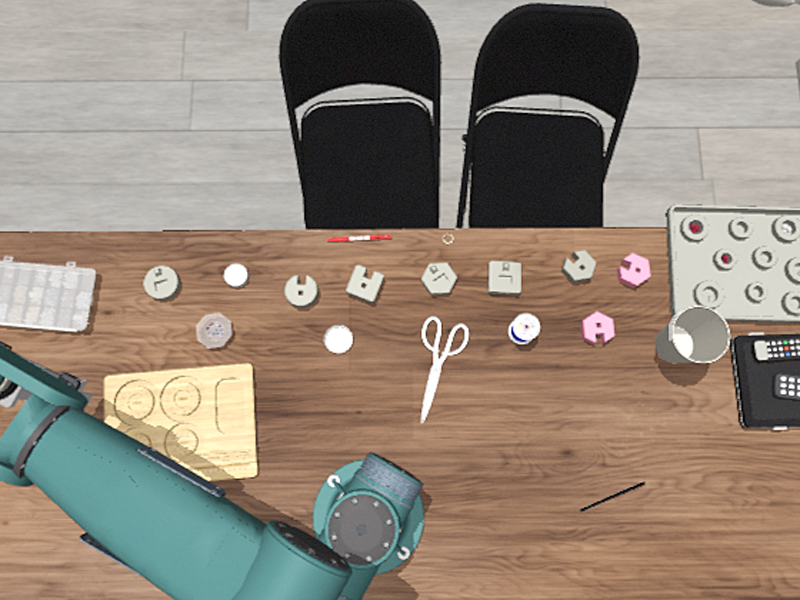

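View pics/side0.png

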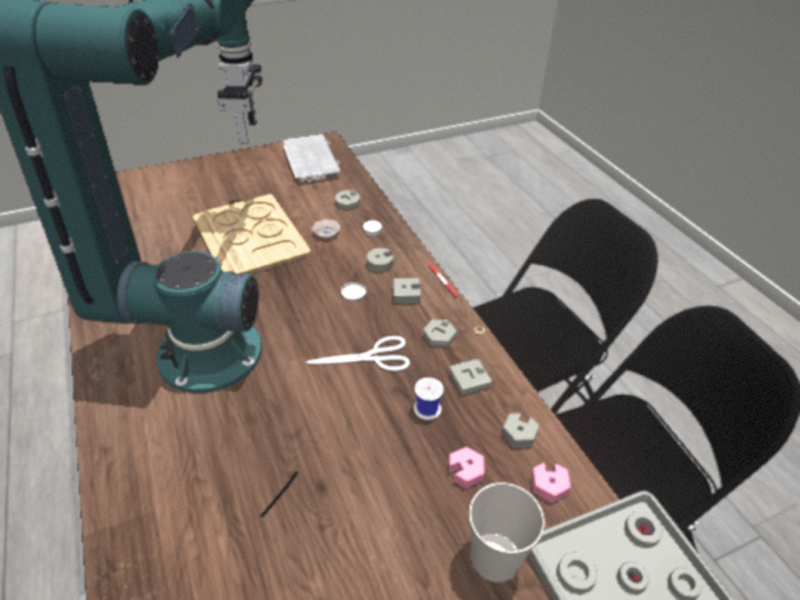

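The top view (800x600 picture) shows:

| Part | Position |
|---|---|
| round base | (161,282) |
| round top | (301,291) |
| square top | (365,284) |
| hexagon base | (439,278) |
| square base | (505,277) |
| hexagon top | (579,266) |

Bystanders are around them, and there are two pink look-alikes. Next I'll enlarge both views.

```bash
cat > h.py <<'E'
import numpy as np,cv2,pickle
from scipy.spatial.transform import Rotation as R
def cam(s):
    f=210/np.tan(np.radians(s["fov_y"])/2); return f,R.from_euler("xyz",s["orientation"]).as_matrix(),np.array(s["origin"])
def world(s,u,v,z):
    "pixel (native) on plane z"
    f,M,o=cam(s); d=M@np.array([(u-s["cx"])/f,-(v-s["cy"])/f,-1]); return o+d*(z-o[2])/d[2]
def pix(s,p):
    f,M,o=cam(s); c=(np.atleast_2d(p)-o)@M; return np.c_[s["cx"]+f*c[:,0]/-c[:,2], s["cy"]-f*c[:,1]/-c[:,2]]
def rect(s,x,y,z,half=.05,n=260):
    "rectified patch of plane z: right=-y, up=+x ; n px"
    k=(np.arange(n)+.5)/n*2*half-half
    X=x-k[:,None]+0*k; Y=y-k[None,:]+0*k[:,None]
    q=pix(s,np.c_[X.ravel(),Y.ravel(),np.full(n*n,z)]).reshape(n,n,2).astype(np.float32)
    return cv2.remap(s["image"],q[:,:,0],q[:,:,1],cv2.INTER_CUBIC)
E
python3 - <<'E'
from h import *
P=dict(rb=(161,282,.02),rt=(301,291,.026),st=(365,284,.026),hb=(439,278,.02),sb=(505,277,.02),ht=(579,266,.026),dish=(214,331,.018),jar=(339,340,.024),jar2=(235,275,.024),spool=(524,329,.06),pink1=(635,270,.026),pink2=(598,328,.026))
T=pickle.load(open("top.pkl","rb"));S=pickle.load(open("side.pkl","rb"))
W={}
for k,(u,v,z) in P.items():
    p=world(T,u*.7-.15,v*.7-.15,z)
    W[k]=p; u,v=int(u*.7),int(v*.7)
    f,M,o=cam(T); d=T["depth"][v,u]; zz=(o+M@np.array([(u-T["cx"])/f,-(v-T["cy"])/f,-1])*d)[2]
    print(k,p.round(4),"z@c",round(float(zz),4), "r",np.hypot(*p[:2]).round(3))
pickle.dump(W,open("W.pkl","wb"))
for n,s in(("t",T),("s",S)):
    im=[rect(s,*W[k]) for k in("rb","rt","st","hb","sb","ht")]
    for i in im:
        for g in range(0,260,26): i[g,::4]=(255,0,0); i[::4,g]=(255,0,0)
    cv2.imwrite(f"pics/r{n}.png",np.vstack([np.hstack(im[:3]),np.hstack(im[3:])])[:,:,::-1])
E
```

```text
rb [0.448  0.4127 0.02  ] z@c 0.0121 r 0.609
rt [0.4263 0.1343 0.026 ] z@c 0.0216 r 0.447
st [0.4395 0.0085 0.026 ] z@c 0.0238 r 0.44
hb [ 0.4521 -0.138   0.02  ] z@c 0.0103 r 0.473
sb [ 0.4531 -0.2691  0.02  ] z@c 0.0145 r 0.527
ht [ 0.473  -0.4158  0.026 ] z@c 0.0266 r 0.63
dish [0.3492 0.3036 0.018 ] z@c 1.3595 r 0.463
jar [0.3287 0.0586 0.024 ] z@c -0.0027 r 0.334
jar2 [0.4602 0.2659 0.024 ] z@c 0.0151 r 0.531
spool [ 0.3416 -0.2953  0.06  ] z@c 0.0605 r 0.452
pink1 [ 0.464  -0.5264  0.026 ] z@c 0.0211 r 0.702
pink2 [ 0.3481 -0.4456  0.026 ] z@c -0.0021 r 0.565
```

View pics/rt.png

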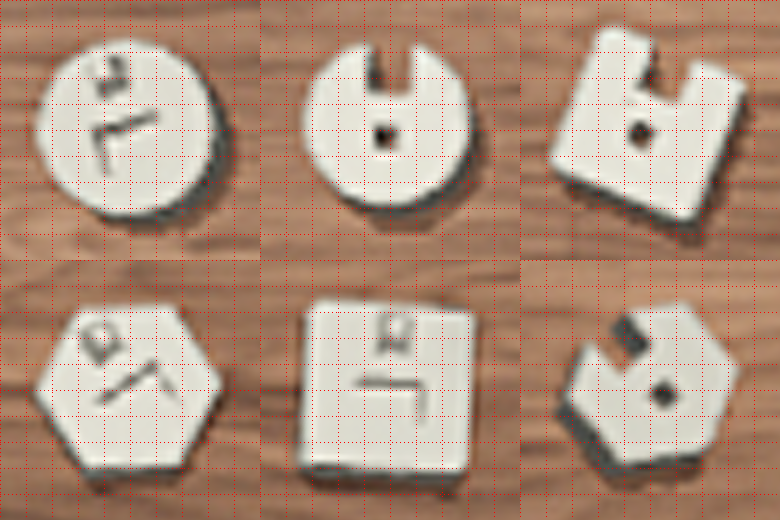

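View pics/rs.png

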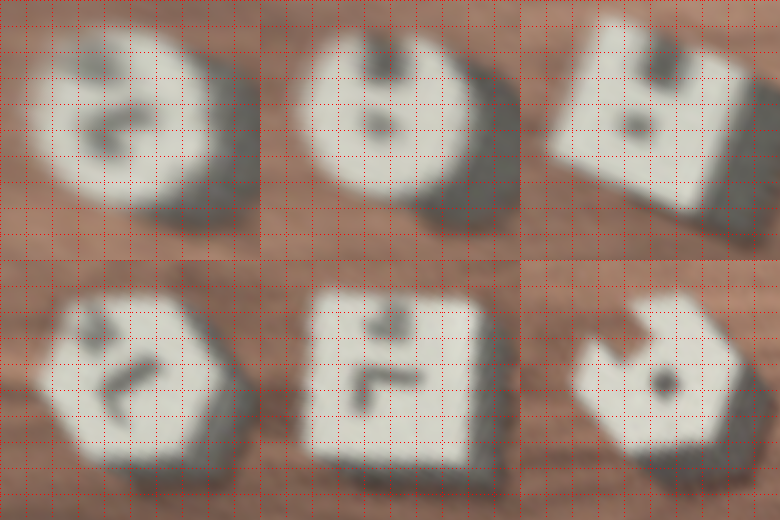

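The rectified 100 mm patches have up = +x, left = +y and a 10 mm grid. Notches and keys are clear in both. Tops: round yaw is about 0°, square about -24°, hexagon about +40°. Keys: round base about +10°, hexagon base about +30°, square base about 0°. Next I'll fit outline models.

```bash
cat > fit.py <<'E'
from h import *
from scipy.optimize import minimize
HALF,N=.05,260
k=(np.arange(N)+.5)/N*2*HALF-HALF
DX,DY=np.broadcast_arrays(-k[:,None],-k[None,:])
def mask(kind,size,notch,x,y,t):
    X=(DX-x)*np.cos(t)+(DY-y)*np.sin(t); Y=-(DX-x)*np.sin(t)+(DY-y)*np.cos(t)
    if kind=="r": d=np.hypot(X,Y)-size/2
    else:
        a=np.arange(4)*np.pi/2 if kind=="s" else np.pi/6+np.arange(6)*np.pi/3
        d=np.max([X*np.cos(b)+Y*np.sin(b) for b in a],0)-size/2
    if notch: d=np.maximum(d,-np.maximum(.010-X,abs(Y)-.009))
    return 1/(1+np.exp(d/.0008)),X,Y
def fit(s,p,kind,size,notch,t0):
    best=None; c=np.array(p)[:2]
    g=rect(s,c[0],c[1],p[2])[:,:,2].astype(float); g=cv2.GaussianBlur(g,(0,0),2)
    for t in np.radians(t0+np.array([-10,-5,0,5,10])):
        def cost(v):
            m,X,Y=mask(kind,size,notch,v[0]/1e3,v[1]/1e3,v[2]/20)
            m=cv2.GaussianBlur(m,(0,0),5)
            w=np.ones_like(m)
            w[np.hypot(X,Y)<(.006 if notch else .029)]=0
            if not notch: w[(X>.008)&(abs(Y)<.011)]=0   # key region
            ww=w.ravel(); return 1-np.cov(m.ravel(),g.ravel(),aweights=ww)[0,1]/np.sqrt(np.cov(m.ravel(),aweights=ww)*np.cov(g.ravel(),aweights=ww))
        r=minimize(cost,[0,0,t*20],method="Nelder-Mead",options=dict(xatol=.02,fatol=1e-6,initial_simplex=[[0,0,t*20],[4,0,t*20],[0,4,t*20],[0,0,t*20+2]]))
        if best is None or r.fun<best.fun: best=r
    return c[0]+best.x[0]/1e3,c[1]+best.x[1]/1e3,np.degrees(best.x[2]/20),best.fun
SH=dict(rt=("r",.064,1,0),st=("s",.06,1,-24),ht=("h",.058,1,40),rb=("r",.068,0,10),sb=("s",.064,0,0),hb=("h",.062,0,30))
E
python3 - <<'E'
from fit import *
W=pickle.load(open("W.pkl","rb"))
for n in SH:
    for c in("top","side"):
        s=pickle.load(open(c+".pkl","rb"));r=fit(s,W[n],*SH[n]);print(n,c,np.round(r,4))
        if n[1]=="b":
            # rectify on key mid-height for reading key position
            im=rect(s,r[0],r[1],.03,.035,200); cv2.circle(im,(100,100),1,(255,0,0),-1)
            for g in range(0,200,20): im[g,::4]=(255,0,0)
            for g in range(0,200,20): im[::4,g]=(255,0,0)
            pickle.dump(im,open(f"k_{n}_{c}.pkl","wb"))
cv2.imwrite("pics/keys.png",np.vstack([np.hstack([pickle.load(open(f"k_{n}_{c}.pkl","rb")) for n in("rb","sb","hb")]) for c in("top","side")])[:,:,::-1])
E
```

```text
rt top [ 0.4294  0.1358 -3.5168  0.0467]
rt side [0.433  0.1361 0.4937 0.024 ]
st top [ 4.42800e-01  1.00000e-02 -2.16028e+01  5.04000e-02]
st side [ 4.46600e-01  9.40000e-03 -2.06287e+01  3.16000e-02]
ht top [ 0.4764 -0.4175 39.1208  0.0624]
ht side [ 4.79500e-01 -4.18600e-01  4.05738e+01  3.24000e-02]
rb top [ 0.4495  0.4149 45.4088  0.1002]
rb side [ 0.4526  0.4157 34.4952  0.0743]
sb top [ 0.4547 -0.268  -3.4066  0.0559]
sb side [ 0.4579 -0.2696 -3.994   0.0214]
hb top [ 0.4537 -0.137  32.7913  0.0752]
hb side [ 0.4567 -0.1379 32.2707  0.0698]
```

View pics/keys.png

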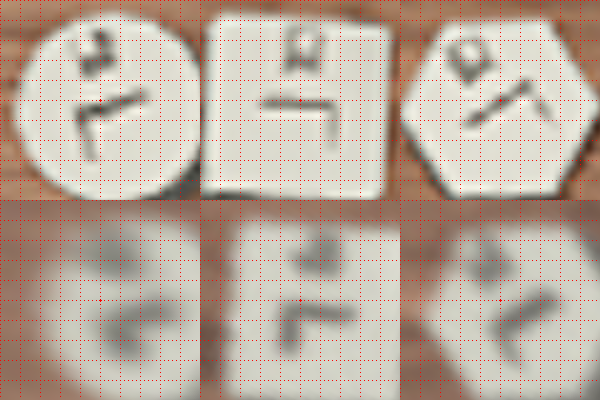

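Pick-to-place offsets agree between cameras within 1 mm (there is a common 3 mm x bias, which I'll average). The round base yaw has to come from its key, so I'll fit that with a key model and check it on the other two bases.

```bash
cat > key.py <<'E'
from fit import *
def keyyaw(s,x,y,ts):
    f,M,o=cam(s); g=cv2.GaussianBlur(rect(s,x,y,.02,.035,280)[:,:,2].astype(float),(0,0),2)
    def poly(L,Wd,z,t):
        a=np.array([[1,1],[1,-1],[-1,-1],[-1,1]])*[L/2,Wd/2]+[.0205,0]
        c,sn=np.cos(t),np.sin(t); P=np.c_[x+a[:,0]*c-a[:,1]*sn,y+a[:,0]*sn+a[:,1]*c,np.full(4,z)]
        Q=o+(P-o)*((.02-o[2])/(P[:,2:]-o[2])); return np.c_[140-(Q[:,1]-y)*4000,140-(Q[:,0]-x)*4000]
    rr=np.hypot(*np.meshgrid(np.arange(280)-140,np.arange(280)-140))/4000
    w=((rr>.0115)&(rr<.0295)); res=[]
    yy,xx=np.mgrid[:280,:280]; ang=np.arctan2(140-xx,140-yy); 
    for t in ts:
        m=np.zeros((280,280)); a,b=poly(.014,.013,.02,t),poly(.008,.006,.03,t)
        cv2.fillConvexPoly(m,cv2.convexHull(np.r_[a,b].astype(np.float32)).astype(int),1.); cv2.fillConvexPoly(m,b.astype(int),.0)
        m=cv2.GaussianBlur(m,(0,0),6); res.append(np.corrcoef(m[w],-g[w])[0,1])
    return res
E
python3 - <<'E'
from key import *
B=dict(rb=[(.4495,.4149),(.4526,.4157)],sb=[(.4547,-.268),(.4579,-.2696)],hb=[(.4537,-.137),(.4567,-.1379)])
ts=np.radians(np.arange(-20,50,.5))
for n in B:
    for c,(x,y) in zip(("top","side"),B[n]):
        s=pickle.load(open(c+".pkl","rb")); r=keyyaw(s,x,y,ts); print(n,c,np.degrees(ts[np.argmax(r)]).round(1),round(max(r),3))
E
```

```text
rb top 15.5 0.859
rb side 19.5 0.748
sb top -7.5 0.86
sb side 0.0 0.777
hb top 31.0 0.843
hb side 36.0 0.806
```

```bash
cat > go.py <<'E'
import sys,numpy as np
from bench import robot
from scipy.spatial.transform import Rotation as R
x,y,z,yaw=map(float,sys.argv[1:5]); o=robot.get_obs()
M=R.from_euler("xyz",o["ee_rot"]); T=R.from_euler("xyz",[np.pi,0,np.radians(yaw)])
print("rot",(M.inv()*T).as_rotvec().round(3),"cm",(M.inv().apply(np.array([x,y,z])-o["tool_pos"])*100).round(2),"| at",o["tool_pos"].round(4),np.degrees(o["ee_rot"]).round(1),"t",o["time"],"w",round(o["width"],4),"j",o["joint_positions"].round(2),"F",o["wrist_force"].round(1))
E
python3 go.py .4312 .136 .12 177
```

```text
rot [-0.002 -0.001 -0.379] cm [-33.48 -24.54   8.48] | at [0.2299 0.4991 0.2044] [-179.9   -0.   155.3] t 0.1 w 0.0941 j [ 1.04  0.09  1.37  0.    1.68 -0.1 ] F [ 0.5 -0.3 -0.2]
```

Call:
move_arm --deltas '[0, 0, -0.379, -33.48, -24.54, 4, -1, 0, 0, -0.379, -33.48, -24.54, 4, -1, 0, 0, -0.379, -33.48, -24.54, 4, -1, 0, 0, -0.379, -33.48, -24.54, 4, -1, 0, 0, -0.379, -33.48, -24.54, 4, -1, 0, 0, -0.379, -33.48, -24.54, 8.48, -1, 0, 0, -0.379, -33.48, -24.54, 8.48, -1, 0, 0, -0.379, -33.48, -24.54, 8.48, -1]'

```text
time: 0.9
tool_pos: [0.4166, 0.1624, 0.1312]
ee_rot: [3.141, 0.0, 3.089]
wrist_force: [0.2, 1.0, -0.4]
width: 0.0941
finger_force: 0.0
```

```bash
python3 go.py .4312 .136 .006 177
```

```text
rot [ 0.  0. -0.] cm [-1.6  -2.57 12.52] | at [0.4166 0.1624 0.1312] [180.   0. 177.] t 0.9 w 0.0941 j [ 0.24 -0.12  1.72  0.    1.54 -1.27] F [ 0.2  1.  -0.4]
```

Call:
move_arm --deltas '[0, 0, 0, 0, 0, 0, -1, 0, 0, 0, 0, 0, 0, -1]'

```text
time: 1.1
tool_pos: [0.4159, 0.1634, 0.1311]
ee_rot: [3.141, -0.002, 3.086]
wrist_force: [0.1, -0.6, 0.5]
width: 0.0936
finger_force: 0.0
```

```bash
python3 go.py .4312 .136 .006 177
```

```text
rot [ 0.    -0.002 -0.003] cm [-1.71 -2.66 12.51] | at [0.4159 0.1634 0.1311] [ 1.800e+02 -1.000e-01  1.768e+02] t 1.1 w 0.0936 j [ 0.25 -0.12  1.72  0.    1.54 -1.27] F [ 0.1 -0.6  0.5]
```

Call:
move_arm --deltas '[0, 0, 0, -1.7, -2.65, 0, -1, 0, 0, 0, -1.7, -2.65, 5, -1, 0, 0, 0, -1.7, -2.65, 8.5, -1, 0, 0, 0, -1.7, -2.65, 8.5, -1, 0, 0, 0, -1.7, -2.65, 8.5, -1]'

```text
time: 1.6
tool_pos: [0.4316, 0.1383, 0.0477]
ee_rot: [3.141, -0.0, 3.091]
wrist_force: [0.2, -0.3, 1.1]
width: 0.094
finger_force: 0.0
```

```bash
python3 go.py .4312 .136 .006 177
```

```text
rot [ 0.    -0.     0.002] cm [ 0.03 -0.23  4.17] | at [0.4316 0.1383 0.0477] [180.   -0.  177.1] t 1.6 w 0.094 j [ 0.18 -0.04  1.82  0.    1.36 -1.34] F [ 0.2 -0.3  1.1]
```

Call:
move_arm --deltas '[0, 0, 0, 0, -0.2, 2.5, -1, 0, 0, 0, 0, -0.2, 4.1, -1, 0, 0, 0, 0, -0.2, 4.1, -1, 0, 0, 0, 0, -0.2, 4.1, -1]'

```text
time: 2.0
tool_pos: [0.4334, 0.1358, 0.0084]
ee_rot: [3.14, 0.004, 3.09]
wrist_force: [1.0, -1.0, 0.5]
width: 0.094
finger_force: 0.0
```

```bash
python3 go.py .4312 .136 .006 177; python3 - <<'E'
from bench import robot
from h import *
s=robot.snapshot("side"); a=rect(s,.4312,.136,.026,.08,300); b=cv2.resize(s["image"][110:250,190:350],(340,300),interpolation=cv2.INTER_CUBIC)
cv2.imwrite("pics/g1.png",np.hstack([a,b])[:,:,::-1])
E
```

```text
rot [0.001 0.004 0.001] cm [0.22 0.01 0.24] | at [0.4334 0.1358 0.0084] [179.9   0.2 177. ] t 2.0 w 0.094 j [ 0.18  0.    1.87  0.    1.27 -1.34] F [ 1.  -1.   0.5]
```

View pics/g1.png

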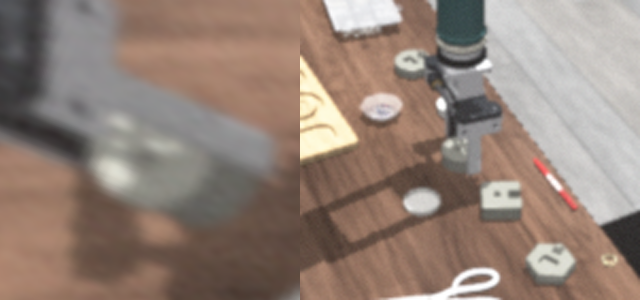

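The fingers straddle the round top. I'll close on it.

Call:
move_arm --deltas '[0, 0, 0, 0, 0, 0, 1, 0, 0, 0, 0, 0, 0, 1, 0, 0, 0, 0, 0, 0, 1, 0, 0, 0, 0, 0, 0, 1, 0, 0, 0, 0, 0, 0, 1, 0, 0, 0, 0, 0, 0, 1]'

```text
time: 2.65
tool_pos: [0.4319, 0.1347, 0.0062]
ee_rot: [-3.141, 0.0, 3.089]
wrist_force: [-0.4, -0.9, 2.4]
width: 0.0633
finger_force: 30.0
```

```bash
python3 go.py .4312 .136 .006 177
```

```text
rot [-0.  0. -0.] cm [0.07 0.13 0.02] | at [0.4319 0.1347 0.0062] [-180.    0.  177.] t 2.65 w 0.0633 j [ 0.18  0.    1.87 -0.    1.27 -1.34] F [-0.4 -0.9  2.4]
```

Call:
move_arm --deltas '[0, 0, 0, 0, 0, -4, 1, 0, 0, -0.1, -0.2, 3, -6, 1, 0, 0, -0.15, -0.3, 7.5, -6, 1, 0, 0, -0.2, -0.4, 12, -6, 1, 0, 0, -0.25, -0.5, 16.5, -6, 1, 0, 0, -0.323, -0.52, 21, -6, 1, 0, 0, -0.323, -0.52, 25, -6, 1, 0, 0, -0.323, -0.52, 28, -6, 1]'

```text
time: 3.45
tool_pos: [0.4509, 0.4166, 0.065]
ee_rot: [3.141, -0.001, -2.87]
wrist_force: [-0.4, 0.1, -1.3]
width: 0.0632
finger_force: 30.0
```

```bash
python3 go.py .451 .4153 .026 195.5; python3 - <<'E'
from bench import robot
from h import *
s=robot.snapshot("top"); t=robot.snapshot("side");pickle.dump(t,open("s2.pkl","wb"))
cv2.imwrite("pics/g2.png",np.hstack([rect(s,.451,.4153,.03,.07,300),rect(t,.451,.4153,.05,.07,300)])[:,:,::-1])
E
```

```text
rot [ 0.    -0.001  0.001] cm [ 0.03 -0.13  3.9 ] | at [0.4509 0.4166 0.065 ] [ 1.800e+02 -1.000e-01 -1.644e+02] t 3.45 w 0.0632 j [ 0.65  0.29  1.41  0.    1.44 -1.19] F [-0.4  0.1 -1.3]
```

View pics/g2.png

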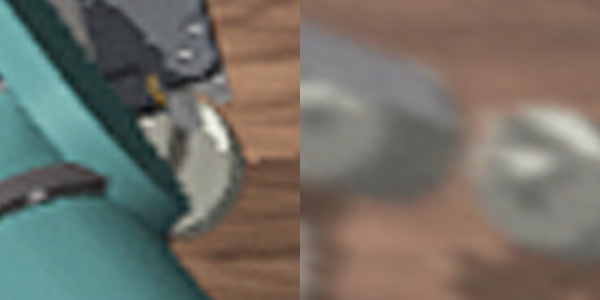

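The round top is held over its base, though the arm hides most of it. I'll lower gently and watch the force.

Call:
move_arm --deltas '[0, 0, 0, 0, 0, 1.5, 1, 0, 0, 0, 0, 0, 2.8, 1, 0, 0, 0, 0, 0, 3.4, 1, 0, 0, 0, 0, 0, 3.7, 1, 0, 0, 0, 0, 0, 3.9, 1, 0, 0, 0, 0, 0, 3.9, 1]'

```text
time: 4.15
tool_pos: [0.4519, 0.4138, 0.027]
ee_rot: [3.141, 0.0, -2.872]
wrist_force: [-0.2, 0.2, -0.9]
width: 0.0631
finger_force: 30.0
```

```bash
python3 go.py .451 .4153 .026 195.5
```

```text
rot [ 0.     0.    -0.001] cm [0.05 0.16 0.1 ] | at [0.4519 0.4138 0.027 ] [ 180.     0.  -164.6] t 4.15 w 0.0631 j [ 0.65  0.32  1.46  0.    1.36 -1.19] F [-0.2  0.2 -0.9]
```

No contact with the key. I'll release and rise.

Call:
move_arm --deltas '[0, 0, 0, 0, 0, 0.1, 1, 0, 0, 0, 0, 0, 0.1, 0.2, 0, 0, 0, 0, 0, 0.1, -1, 0, 0, 0, 0, 0, 0.1, -1, 0, 0, 0, 0, 0, 0.1, -1, 0, 0, 0, 0, 0, -4, -1, 0, 0, 0, 0, 0, -9, -1, 0, 0, 0, 0, 0, -12, -1]'

```text
time: 4.95
tool_pos: [0.4527, 0.4151, 0.1514]
ee_rot: [3.14, 0.005, -2.871]
wrist_force: [0.5, 0.2, -0.1]
width: 0.0939
finger_force: 0.0
```

```bash
python3 go.py .4447 .0097 .12 158.8
```

```text
rot [0.004 0.004 0.64 ] cm [ 11.61 -38.86   3.  ] | at [0.4527 0.4151 0.1514] [ 179.9    0.3 -164.5] t 4.95 w 0.0939 j [ 0.65  0.24  1.3   0.    1.59 -1.19] F [ 0.5  0.2 -0.1]
```

Call:
move_arm --deltas '[0, 0, 0.64, 11.6, -38.9, 3, -1, 0, 0, 0.64, 11.6, -38.9, 3, -1, 0, 0, 0.64, 11.6, -38.9, 3, -1, 0, 0, 0.64, 11.6, -38.9, 3, -1, 0, 0, 0.64, 11.6, -38.9, 3, -1, 0, 0, 0.64, 11.6, -38.9, 3, -1, 0, 0, 0.64, 11.6, -38.9, 3, -1, 0, 0, 0.64, 11.6, -38.9, 3, -1]'

```text
time: 5.75
tool_pos: [0.4436, 0.0136, 0.1179]
ee_rot: [3.141, 0.002, 2.772]
wrist_force: [1.0, -0.3, 0.8]
width: 0.094
finger_force: 0.0
```

```bash
python3 go.py .4447 .0097 .05 158.8; cat > chk.py <<'E'
import sys
from bench import robot
from key import *
tb,x,y=sys.argv[1],float(sys.argv[2]),float(sys.argv[3]); kind,size,_,t0=SH[tb]
ims=[]
for c in("top","side"):
    s=robot.snapshot(c); pickle.dump(s,open(f"{tb}_{c}2.pkl","wb"))
    try: print(c,np.round(fit(s,(x,y,.046),kind,size,1,float(sys.argv[4])),4))
    except Exception as e: print(e)
    i=rect(s,x,y,.046,.05,300)
    for g in range(0,300,30): i[g,::4]=(255,0,0); i[::4,g]=(255,0,0)
    ims.append(i)
cv2.imwrite(f"pics/chk_{sys.argv[5]}.png",np.hstack(ims)[:,:,::-1])
E
python3 chk.py rt .451 .4153 15 r1
```

```text
rot [0.001 0.002 0.001] cm [-0.23 -0.33  6.79] | at [0.4436 0.0136 0.1179] [1.800e+02 1.000e-01 1.588e+02] t 5.75 w 0.094 j [-0.1  -0.12  1.75  0.    1.51 -1.3 ] F [ 1.  -0.3  0.8]
top [ 0.4497  0.4161 18.2854  0.0821]
side [ 0.4536  0.4175 18.6292  0.0293]
```

View pics/chk_r1.png

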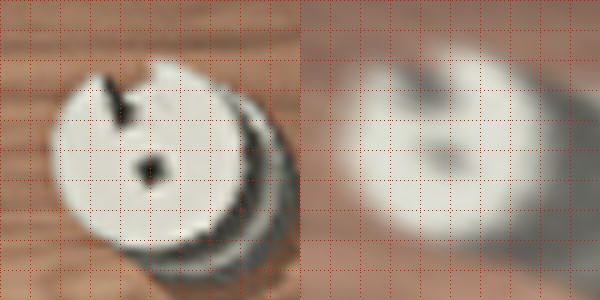

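The round top is seated: a rise of 10 mm on the key would have shifted the side view by 15 mm. It is about 1.2 mm off in +y. On to the square, correcting y by -1.2 mm.

Call:
move_arm --deltas '[0, 0, 0, -0.25, -0.4, 3, -1, 0, 0, 0, -0.25, -0.4, 6.8, -1, 0, 0, 0, -0.25, -0.4, 6.8, -1, 0, 0, 0, -0.25, -0.4, 6.8, -1]'

```text
time: 6.25
tool_pos: [0.4445, 0.0114, 0.0496]
ee_rot: [3.142, -0.001, 2.773]
wrist_force: [0.4, -0.7, 0.9]
width: 0.0939
finger_force: 0.0
```

```bash
python3 go.py .4447 .0085 .006 158.8;
```

```text
rot [ 0.    -0.001  0.001] cm [-0.13 -0.27  4.36] | at [0.4445 0.0114 0.0496] [ 1.800e+02 -1.000e-01  1.589e+02] t 6.25 w 0.0939 j [-0.1  -0.06  1.84  0.    1.37 -1.3 ] F [ 0.4 -0.7  0.9]
```

Call:
move_arm --deltas '[0, 0, 0, 0, 0, 0, -1]'

```text
time: 6.35
tool_pos: [0.4463, 0.0112, 0.0516]
ee_rot: [3.14, 0.003, 2.773]
wrist_force: [-0.1, 0.3, 0.7]
width: 0.0938
finger_force: 0.0
```

```bash
python3 go.py .4447 .0085 .006 158.8;
```

```text
rot [0.001 0.003 0.001] cm [ 0.07 -0.31  4.56] | at [0.4463 0.0112 0.0516] [179.9   0.2 158.9] t 6.35 w 0.0938 j [-0.1  -0.06  1.83  0.    1.37 -1.3 ] F [-0.1  0.3  0.7]
```

Call:
move_arm --deltas '[0, 0, 0, 0, -0.27, 2.5, -1, 0, 0, 0, 0, -0.27, 4.45, -1, 0, 0, 0, 0, -0.27, 4.45, -1, 0, 0, 0, 0, -0.27, 4.45, 1, 0, 0, 0, 0, -0.27, 4.45, 1, 0, 0, 0, 0, -0.27, 4.45, 1, 0, 0, 0, 0, -0.27, 4.45, 1, 0, 0, 0, 0, -0.27, 4.45, 1]'

```text
time: 7.15
tool_pos: [0.4443, 0.0081, 0.0057]
ee_rot: [3.141, 0.001, 2.772]
wrist_force: [-1.5, 0.3, 1.0]
width: 0.0596
finger_force: 30.0
```

```bash
python3 go.py .4447 .0085 .006 158.8;
```

```text
rot [0.    0.001 0.   ] cm [-0.02  0.05 -0.03] | at [0.4443 0.0081 0.0057] [1.800e+02 1.000e-01 1.588e+02] t 7.15 w 0.0596 j [-0.11 -0.01  1.89 -0.    1.27 -1.31] F [-1.5  0.3  1. ]
```

Call:
move_arm --deltas '[0, 0, 0, 0, 0, 0, 1, 0, 0, 0, 0, 0, 0, 1]'

```text
time: 7.35
tool_pos: [0.4443, 0.008, 0.0057]
ee_rot: [3.142, 0.001, 2.772]
wrist_force: [-1.1, -0.2, 4.5]
width: 0.0596
finger_force: 30.0
```

```bash
python3 go.py .4447 .0085 .006 158.8; python3 go.py .4563 -.270 .066 176.3
```

```text
rot [0.    0.001 0.   ] cm [-0.02  0.06 -0.03] | at [0.4443 0.008  0.0057] [1.800e+02 1.000e-01 1.588e+02] t 7.35 w 0.0596 j [-0.11 -0.01  1.89 -0.    1.27 -1.31] F [-1.1 -0.2  4.5]
rot [-0.     0.001 -0.305] cm [-11.18 -25.49  -6.02] | at [0.4443 0.008  0.0057] [1.800e+02 1.000e-01 1.588e+02] t 7.35 w 0.0596 j [-0.11 -0.01  1.89 -0.    1.27 -1.31] F [-1.1 -0.2  4.5]
```

Call:
move_arm --deltas '[0, 0, 0, 0, 0, -4, 1, 0, 0, -0.05, -1, -2.5, -6, 1, 0, 0, -0.1, -2.8, -6.5, -6, 1, 0, 0, -0.15, -4.6, -10.5, -6, 1, 0, 0, -0.2, -6.4, -14.5, -6, 1, 0, 0, -0.25, -8.2, -18.5, -6, 1, 0, 0, -0.305, -10, -22.5, -6, 1, 0, 0, -0.305, -11.15, -25.54, -6, 1]'

```text
time: 8.15
tool_pos: [0.4548, -0.2724, 0.0639]
ee_rot: [3.141, -0.001, 3.076]
wrist_force: [0.0, 0.6, -2.3]
width: 0.0595
finger_force: 30.0
```

Call:
move_arm --deltas '[0, 0, 0, 0, 0, 1.5, 1, 0, 0, 0, 0, 0, 2.5, 1]'

```text
time: 8.35
tool_pos: [0.4545, -0.2706, 0.0381]
ee_rot: [3.14, -0.002, 3.075]
wrist_force: [-0.3, -0.2, -1.3]
width: 0.0597
finger_force: 30.0
```

```bash
python3 go.py .4563 -.270 .026 176.3
```

```text
rot [ 0.002 -0.002 -0.002] cm [-0.18  0.07  1.21] | at [ 0.4545 -0.2706  0.0381] [ 1.799e+02 -1.000e-01  1.762e+02] t 8.35 w 0.0597 j [-0.64  0.14  1.66  0.    1.35 -2.15] F [-0.3 -0.2 -1.3]
```

Call:
move_arm --deltas '[0, 0, 0, -0.07, 0.03, 0.6, 1, 0, 0, 0, -0.07, 0.03, 1.0, 1, 0, 0, 0, -0.07, 0.03, 1.2, 1, 0, 0, 0, -0.07, 0.03, 1.35, 1, 0, 0, 0, -0.07, 0.03, 1.35, 1]'

```text
time: 8.85
tool_pos: [0.4564, -0.2697, 0.0267]
ee_rot: [-3.141, 0.001, 3.077]
wrist_force: [-0.1, -1.3, -1.0]
width: 0.0597
finger_force: 30.0
```

```bash
python3 go.py .4563 -.270 .026 176.3
```

```text
rot [-0.     0.001  0.   ] cm [ 0.01 -0.03  0.07] | at [ 0.4564 -0.2697  0.0267] [-180.     0.   176.3] t 8.85 w 0.0597 j [-0.64  0.15  1.67  0.    1.32 -2.15] F [-0.1 -1.3 -1. ]
```

Call:
move_arm --deltas '[0, 0, 0, 0, 0, 0.12, 1, 0, 0, 0, 0, 0, 0.12, 0.2, 0, 0, 0, 0, 0, 0.12, -1, 0, 0, 0, 0, 0, 0.12, -1, 0, 0, 0, 0, 0, 0.12, -1, 0, 0, 0, 0, 0, -4, -1, 0, 0, 0, 0, 0, -9, -1, 0, 0, 0, 0, 0, -12, -1]'

```text
time: 9.65
tool_pos: [0.4572, -0.2708, 0.1505]
ee_rot: [-3.139, 0.004, 3.077]
wrist_force: [0.7, 0.1, 0.0]
width: 0.094
finger_force: 0.0
```

```bash
python3 go.py .478 -.4192 .15 39.8
```

```text
rot [0.004 0.005 2.382] cm [ -3.04 -14.68   0.1 ] | at [ 0.4572 -0.2708  0.1505] [-179.8    0.2  176.3] t 9.65 w 0.094 j [-0.64  0.06  1.51  0.    1.57 -2.15] F [0.7 0.1 0. ]
```

Call:
move_arm --deltas '[0, 0, 1.2, -1.5, -7.5, 0, -1, 0, 0, 1.2, -3, -14.7, 0, -1, 0, 0, 1.2, -3, -14.7, 0, -1, 0, 0, 1.2, -3, -14.7, 0, -1, 0, 0, 1.2, -3, -14.7, 0, -1, 0, 0, 1.2, -3, -14.7, 0, -1, 0, 0, 1.2, -3, -14.7, 0, -1, 0, 0, 1.2, -3, -14.7, 0, -1]'

```text
time: 10.45
tool_pos: [0.4765, -0.4188, 0.1463]
ee_rot: [-3.142, -0.0, 1.87]
wrist_force: [0.4, -0.3, -0.3]
width: 0.0938
finger_force: 0.0
```

```bash
python3 go.py .478 -.4192 .15 39.8
```

```text
rot [-0.    -0.     1.176] cm [-0.09  0.13 -0.37] | at [ 0.4765 -0.4188  0.1463] [-180.    -0.   107.2] t 10.45 w 0.0938 j [-0.81  0.29  1.25  0.    1.6  -1.11] F [ 0.4 -0.3 -0.3]
```

Call:
move_arm --deltas '[0, 0, 1.176, 0, 0.1, 0, -1, 0, 0, 1.176, 0, 0.1, 2, -1, 0, 0, 1.176, 0, 0.1, 4, -1, 0, 0, 1.176, 0, 0.1, 6, -1, 0, 0, 1.176, 0, 0.1, 8, -1, 0, 0, 1.176, 0, 0.1, 9.5, -1, 0, 0, 1.176, 0, 0.1, 9.5, -1, 0, 0, 1.176, 0, 0.1, 9.5, -1]'

```text
time: 11.25
tool_pos: [0.477, -0.4179, 0.0503]
ee_rot: [-3.14, 0.0, 0.695]
wrist_force: [0.6, -0.3, 0.4]
width: 0.0941
finger_force: 0.0
```

Call:
move_arm --deltas '[0, 0, 0, 0, 0, 0, -1]'

```text
time: 11.35
tool_pos: [0.4775, -0.4183, 0.0512]
ee_rot: [-3.141, -0.0, 0.701]
wrist_force: [-0.2, -0.7, 0.7]
width: 0.094
finger_force: 0.0
```

```bash
python3 go.py .478 -.4192 .006 39.8; python3 chk.py st .4563 -.2688 -3.7 s1
```

```text
rot [-0.    -0.     0.006] cm [-0.02  0.1   4.52] | at [ 0.4775 -0.4183  0.0512] [-180.    -0.    40.2] t 11.35 w 0.094 j [-0.81  0.35  1.37  0.    1.42  0.06] F [-0.2 -0.7  0.7]
top [ 0.4559 -0.2668 -6.6603  0.3764]
side [ 0.4564 -0.2679 -4.221   0.1197]
```

View pics/chk_s1.png

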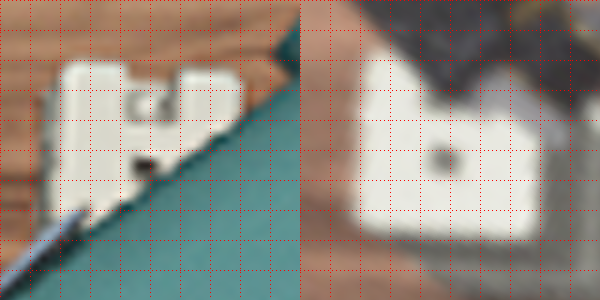

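The key shows inside the notch, so the square is seated, but the arm partly hides it. I'll re-check it later and pick up the hexagon now.

Call:
move_arm --deltas '[0, 0, 0, 0, 0.07, 2.5, -1, 0, 0, 0, 0, 0.07, 4.5, -1, 0, 0, 0, 0, 0.07, 4.5, -1, 0, 0, 0, 0, 0.07, 4.5, 1, 0, 0, 0, 0, 0.07, 4.5, 1, 0, 0, 0, 0, 0.07, 4.5, 1, 0, 0, 0, 0, 0.07, 4.5, 1, 0, 0, 0, 0, 0.07, 4.5, 1]'

```text
time: 12.25
tool_pos: [0.4783, -0.4192, 0.0072]
ee_rot: [3.14, -0.0, 0.701]
wrist_force: [-0.1, -0.5, 4.4]
width: 0.0577
finger_force: 30.1
```

Call:
move_arm --deltas '[0, 0, 0, 0, 0, 0, 1, 0, 0, 0, 0, 0, 0, 1]'

```text
time: 12.45
tool_pos: [0.4783, -0.4192, 0.0073]
ee_rot: [3.14, -0.0, 0.701]
wrist_force: [-0.2, 0.9, 3.7]
width: 0.0575
finger_force: 29.9
```

```bash
python3 go.py .478 -.4192 .006 39.8; python3 go.py .4552 -.1387 .066 32.5
```

```text
rot [ 0.001 -0.     0.006] cm [-0.03 -0.02  0.13] | at [ 0.4783 -0.4192  0.0073] [179.9  -0.   40.2] t 12.45 w 0.0575 j [-0.81  0.39  1.41  0.    1.34  0.06] F [-0.2  0.9  3.7]
rot [ 0.001 -0.     0.134] cm [ 16.32 -22.92  -5.9 ] | at [ 0.4783 -0.4192  0.0073] [179.9  -0.   40.2] t 12.45 w 0.0575 j [-0.81  0.39  1.41  0.    1.34  0.06] F [-0.2  0.9  3.7]
```

Call:
move_arm --deltas '[0, 0, 0, 0, 0, -5, 1, 0, 0, 0, 0, 0, -9.5, 1, 0, 0, 0.02, 2.8, -4, -9.5, 1, 0, 0, 0.05, 5.5, -8, -9.5, 1, 0, 0, 0.08, 8.2, -12, -9.5, 1, 0, 0, 0.11, 11, -16, -9.5, 1, 0, 0, 0.134, 13.7, -19.5, -9.5, 1, 0, 0, 0.134, 16.32, -22.92, -9.5, 1]'

```text
time: 13.25
tool_pos: [0.454, -0.1364, 0.1009]
ee_rot: [-3.141, 0.0, 0.566]
wrist_force: [0.7, 0.7, -1.3]
width: 0.0576
finger_force: 29.9
```

Call:
move_arm --deltas '[0, 0, 0, 0, 0, 3, 1, 0, 0, 0, 0, 0, 5.5, 1, 0, 0, 0, 0, 0, 6, 1, 0, 0, 0, 0, 0, 6, 1]'

```text
time: 13.65
tool_pos: [0.4539, -0.138, 0.0403]
ee_rot: [-3.139, 0.002, 0.567]
wrist_force: [0.2, 0.6, -1.1]
width: 0.0581
finger_force: 29.9
```

```bash
python3 go.py .4552 -.1387 .027 32.5
```

```text
rot [-0.003  0.002 -0.   ] cm [0.08 0.13 1.33] | at [ 0.4539 -0.138   0.0403] [-1.798e+02  1.000e-01  3.250e+01] t 13.65 w 0.0581 j [-0.41  0.02  1.78  0.    1.35  0.59] F [ 0.2  0.6 -1.1]
```

Call:
move_arm --deltas '[0, 0, 0, 0, 0, 0, 1]'

```text
time: 13.75
tool_pos: [0.4556, -0.139, 0.0424]
ee_rot: [3.14, -0.001, 0.566]
wrist_force: [1.0, -0.4, -0.0]
width: 0.0579
finger_force: 29.9
```

```bash
python3 go.py .4552 -.1387 .027 32.5; python3 chk.py st .4563 -.2688 -3.7 s2
```

```text
rot [ 0.001 -0.001 -0.001] cm [-0.02 -0.05  1.54] | at [ 0.4556 -0.139   0.0424] [ 1.799e+02 -1.000e-01  3.240e+01] t 13.75 w 0.0579 j [-0.42  0.02  1.78  0.    1.35  0.59] F [ 1.  -0.4 -0. ]
top [ 0.455  -0.2676 -4.3877  0.0805]
side [ 0.4585 -0.2691 -2.0743  0.0532]
```

The square is within 0.6 mm of its base. I'll lower the hexagon.

Call:
move_arm --deltas '[0, 0, 0, 0.02, 0.03, 0.6, 1, 0, 0, 0, 0.02, 0.03, 1.0, 1, 0, 0, 0, 0.02, 0.03, 1.3, 1, 0, 0, 0, 0.02, 0.03, 1.5, 1, 0, 0, 0, 0.02, 0.03, 1.5, 1]'

```text
time: 14.35
tool_pos: [0.455, -0.1385, 0.0271]
ee_rot: [-3.141, 0.0, 0.567]
wrist_force: [-2.8, 0.5, 4.3]
width: 0.0575
finger_force: 30.0
```

```bash
python3 go.py .4552 -.1387 .027 32.5
```

```text
rot [-0.  0. -0.] cm [0.01 0.03 0.01] | at [ 0.455  -0.1385  0.0271] [-180.     0.    32.5] t 14.35 w 0.0575 j [-0.41  0.03  1.79 -0.    1.32  0.59] F [-2.8  0.5  4.3]
```

Light contact (4 N), so it is on the face. Release, rise and move back for a clear view.

Call:
move_arm --deltas '[0, 0, 0, 0, 0, 0, 0.2, 0, 0, 0, 0, 0, 0, -1, 0, 0, 0, 0, 0, 0, -1, 0, 0, 0, 0, 0, 0, -1, 0, 0, 0, 0, 0, -4, -1, 0, 0, 0, 0, 0, -9, -1, 0, 0, 0, 0, 0, -12, -1, 0, 0, 0, 0, 0, -12, -1]'

```text
time: 15.15
tool_pos: [0.4585, -0.1399, 0.1522]
ee_rot: [3.132, -0.007, 0.567]
wrist_force: [0.8, 1.0, 0.5]
width: 0.0936
finger_force: 0.0
```

```bash
python3 go.py .42 .14 .17 97; python3 chk.py rt .451 .4153 15 r2
```

```text
rot [ 1.200e-02 -1.000e-03 -1.126e+00] cm [ 11.79 -25.66  -1.94] | at [ 0.4585 -0.1399  0.1522] [179.4  -0.4  32.5] t 15.15 w 0.0936 j [-0.41 -0.06  1.63  0.    1.56  0.59] F [0.8 1.  0.5]
top [ 0.4498  0.4161 18.1596  0.0828]
side [ 0.4536  0.4174 19.0853  0.0281]
```

Call:
move_arm --deltas '[0, 0, -1.126, 11.8, -25.7, -2, -1, 0, 0, -1.126, 11.8, -25.7, -2, -1, 0, 0, -1.126, 11.8, -25.7, -2, -1, 0, 0, -1.126, 11.8, -25.7, -2, -1, 0, 0, -1.126, 11.8, -25.7, -2, -1, 0, 0, -1.126, 11.8, -25.7, -2, -1, 0, 0, -1.126, 11.8, -25.7, -2, -1, 0, 0, -1.126, 11.8, -25.7, -2, -1]'

```text
time: 16.05
tool_pos: [0.4151, 0.1427, 0.1637]
ee_rot: [-3.137, 0.0, 1.7]
wrist_force: [0.3, -0.8, -0.1]
width: 0.094
finger_force: 0.0
```

```bash
python3 chk.py ht .4552 -.1375 32.5 h1; python3 go.py .451 .4139 .12 198.5; python3 chk.py st .4563 -.2688 -3.7 s3
```

```text
top [ 0.4529 -0.1369 29.4005  0.0705]
side [ 4.56200e-01 -1.37000e-01  3.28549e+01  2.49000e-02]
rot [-0.004 -0.004 -1.771] cm [26.57  6.89  4.34] | at [0.4154 0.1418 0.1638] [-179.7    0.    97. ] t 16.15 w 0.094 j [ 0.2  -0.15  1.68  0.    1.61  0.08] F [-0.3  0.7  0.3]
top [ 0.455  -0.2673 -5.1878  0.0656]
side [ 0.4585 -0.2685 -3.1415  0.0272]
```

View pics/chk_h1.png

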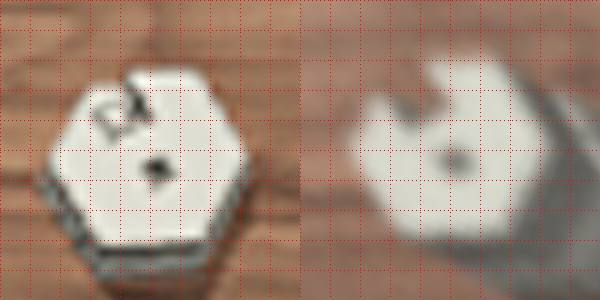

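The hexagon is seated, with the key showing in the notch and an offset under 1 mm. Now I'll trim the round one by about 1.4 mm and 2°.

Call:
move_arm --deltas '[0, 0, -1.771, 26.57, 6.89, 2, -1, 0, 0, -1.771, 26.57, 6.89, 2, -1, 0, 0, -1.771, 26.57, 6.89, 2, -1, 0, 0, -1.771, 26.57, 6.89, 2, -1, 0, 0, -1.771, 26.57, 6.89, 2, -1, 0, 0, -1.771, 26.57, 6.89, 2, -1, 0, 0, -1.771, 26.57, 6.89, 2, -1, 0, 0, -1.771, 26.57, 6.89, 2, -1]'

```text
time: 17.05
tool_pos: [0.4526, 0.4141, 0.1445]
ee_rot: [-3.139, -0.002, 2.898]
wrist_force: [-0.1, -0.0, 0.1]
width: 0.094
finger_force: 0.0
```

```bash
python3 go.py .451 .4139 .10 198.5
```

```text
rot [-0.002 -0.002 -0.566] cm [ 0.14 -0.05  4.45] | at [0.4526 0.4141 0.1445] [-1.799e+02 -1.000e-01  1.661e+02] t 17.05 w 0.094 j [ 0.65  0.25  1.31 -0.    1.59 -0.68] F [-0.1 -0.   0.1]
```

Call:
move_arm --deltas '[0, 0, -0.566, 0.14, -0.05, 2, -1, 0, 0, -0.566, 0.14, -0.05, 5, -1, 0, 0, -0.566, 0.14, -0.05, 7, -1, 0, 0, -0.566, 0.14, -0.05, 7, -1, 0, 0, -0.566, 0.14, -0.05, 7, -1, 0, 0, -0.566, 0.14, -0.05, 7, -1, 0, 0, -0.566, 0.14, -0.05, 7, -1]'

```text
time: 17.75
tool_pos: [0.4519, 0.4137, 0.0771]
ee_rot: [3.141, 0.001, -2.827]
wrist_force: [-0.3, -0.2, 0.4]
width: 0.0939
finger_force: 0.0
```

```bash
python3 go.py .451 .4139 .028 198.5
```

```text
rot [ 0.     0.001 -0.008] cm [0.09 0.05 4.91] | at [0.4519 0.4137 0.0771] [ 1.80e+02  1.00e-01 -1.62e+02] t 17.75 w 0.0939 j [ 0.65  0.28  1.4   0.    1.46 -1.24] F [-0.3 -0.2  0.4]
```

Call:
move_arm --deltas '[0, 0, 0, 0, 0, 0, -1]'

```text
time: 17.85
tool_pos: [0.4518, 0.4138, 0.0772]
ee_rot: [3.141, 0.001, -2.826]
wrist_force: [-0.2, -0.1, -0.3]
width: 0.0937
finger_force: 0.0
```

```bash
python3 go.py .451 .4139 .028 198.5
```

```text
rot [ 0.001  0.001 -0.007] cm [0.08 0.03 4.92] | at [0.4518 0.4138 0.0772] [ 1.800e+02  1.000e-01 -1.619e+02] t 17.85 w 0.0937 j [ 0.65  0.28  1.4   0.    1.46 -1.24] F [-0.2 -0.1 -0.3]
```

Call:
move_arm --deltas '[0, 0, 0, 0, 0.02, 3, -1, 0, 0, 0, 0, 0.02, 5.05, -1, 0, 0, 0, 0, 0.02, 5.05, -1, 0, 0, 0, 0, 0.02, 5.05, 1, 0, 0, 0, 0, 0.02, 5.05, 1, 0, 0, 0, 0, 0.02, 5.05, 1, 0, 0, 0, 0, 0.02, 5.05, 1, 0, 0, 0, 0, 0.02, 5.05, 1]'

```text
time: 18.65
tool_pos: [0.4519, 0.4143, 0.0272]
ee_rot: [3.141, 0.002, -2.824]
wrist_force: [-0.2, 0.0, 1.9]
width: 0.0632
finger_force: 30.0
```

```bash
python3 go.py .451 .4139 .027 196.5
```

```text
rot [0.001 0.002 0.029] cm [ 0.1  -0.01  0.02] | at [0.4519 0.4143 0.0272] [ 1.799e+02  1.000e-01 -1.618e+02] t 18.65 w 0.0632 j [ 0.65  0.32  1.46  0.    1.36 -1.24] F [-0.2  0.   1.9]
```

Call:
move_arm --deltas '[0, 0, 0.03, 0.05, 0, 0, 1, 0, 0, 0.03, 0.05, 0, 0, 1, 0, 0, 0.03, 0.05, 0, 0, 0.2, 0, 0, 0.03, 0.05, 0, 0, -1, 0, 0, 0.03, 0.05, 0, 0, -1, 0, 0, 0.03, 0.05, 0, 0, -1, 0, 0, 0.03, 0.05, 0, -4, -1, 0, 0, 0.03, 0.05, 0, -9, -1]'

```text
time: 19.45
tool_pos: [0.4485, 0.4119, 0.1124]
ee_rot: [-3.138, -0.009, -2.854]
wrist_force: [0.5, 0.2, -0.1]
width: 0.0939
finger_force: 0.0
```

Call:
move_arm --deltas '[0, 0, 0, 0, 0, -5, -1, 0, 0, 0, 0, -5, -8, -1, 0, 0, 0, 0, -10, -8, -1, 0, 0, 0, 0, -15, -8, -1, 0, 0, 0, 0, -20, -8, -1, 0, 0, 0, 0, -25, -8, -1, 0, 0, 0, 0, -25, -8, -1]'

```text
time: 20.15
tool_pos: [0.5226, 0.169, 0.1954]
ee_rot: [-3.14, -0.001, -2.861]
wrist_force: [-0.9, 1.1, -0.4]
width: 0.094
finger_force: 0.0
```

```bash
python3 chk.py rt .451 .4153 15 r3; python3 - <<'E'
from bench import robot
import cv2
s=robot.snapshot("top")
cv2.imwrite("pics/end.png",cv2.resize(s["image"][:,:,::-1],(800,600),interpolation=cv2.INTER_CUBIC))
E
```

```text
top [ 0.4494  0.416  16.3865  0.0827]
side [ 0.4535  0.4174 16.885   0.0276]
```

View pics/end.png

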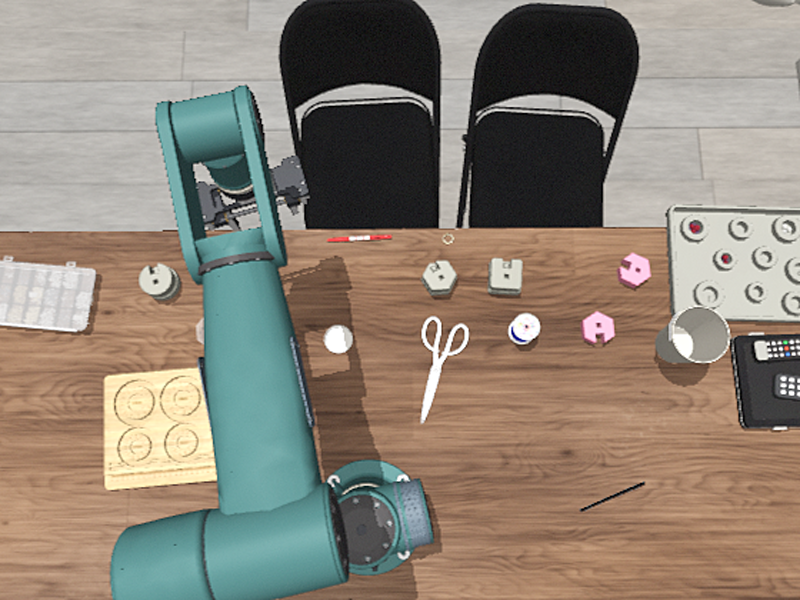

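View pics/chk_r3.png

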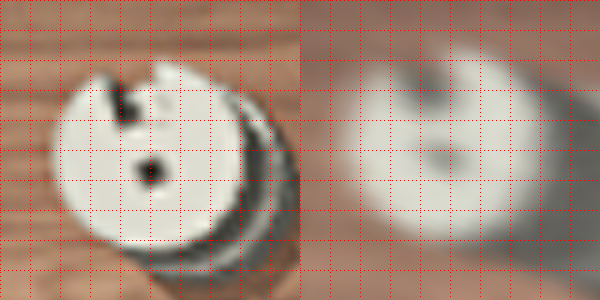

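All three are seated and everything else stands untouched. The round top's yaw is now good, but it still reads about 1.2 mm off in +y, so I'll do one more small trim.

```bash
python3 go.py .451 .414 .12 196.5
```

```text
rot [ 0.001 -0.001 -0.002] cm [-0.03 25.01  7.58] | at [0.5214 0.1739 0.1955] [ 179.9   -0.  -163.6] t 20.3 w 0.0937 j [ 0.22  0.09  1.39  0.    1.67 -1.64] F [-0.9  0.5 -0.2]
```

Call:
move_arm --deltas '[0, 0, 0, 0, 5, 0, -1, 0, 0, 0, 0, 10, 0, -1, 0, 0, 0, 0, 15, 2, -1, 0, 0, 0, 0, 20, 5, -1, 0, 0, 0, 0, 25, 8, -1, 0, 0, 0, 0, 25, 11, -1, 0, 0, 0, 0, 25, 11, -1, 0, 0, 0, 0, 25, 11, -1]'

```text
time: 21.1
tool_pos: [0.449, 0.4146, 0.085]
ee_rot: [-3.14, -0.003, -2.851]
wrist_force: [0.6, -0.3, 0.1]
width: 0.0941
finger_force: 0.0
```

```bash
python3 go.py .451 .414 .027 196.5
```

```text
rot [-0.001 -0.003  0.003] cm [-0.19 -0.1   5.8 ] | at [0.449  0.4146 0.085 ] [-179.9   -0.2 -163.4] t 21.1 w 0.0941 j [ 0.65  0.28  1.39 -0.    1.48 -1.21] F [ 0.6 -0.3  0.1]
```

Call:
move_arm --deltas '[0, 0, 0, -0.1, -0.08, 3, -1, 0, 0, 0, -0.1, -0.08, 5.8, -1, 0, 0, 0, -0.1, -0.08, 5.8, -1, 0, 0, 0, -0.1, -0.08, 5.8, 1, 0, 0, 0, -0.1, -0.08, 5.8, 1, 0, 0, 0, -0.1, -0.08, 5.8, 1, 0, 0, 0, -0.1, -0.08, 5.8, 1, 0, 0, 0, -0.1, -0.08, 5.8, 1]'

```text
time: 21.9
tool_pos: [0.4528, 0.4138, 0.0297]
ee_rot: [3.14, 0.003, -2.854]
wrist_force: [0.1, 0.5, 3.9]
width: 0.0633
finger_force: 30.0
```

```bash
python3 go.py .4515 .4132 .027 196.5
```

```text
rot [ 0.001  0.003 -0.001] cm [ 0.14 -0.02  0.27] | at [0.4528 0.4138 0.0297] [ 179.9    0.2 -163.5] t 21.9 w 0.0633 j [ 0.65  0.32  1.45  0.    1.37 -1.21] F [0.1 0.5 3.9]
```

Call:
move_arm --deltas '[0, 0, 0, 0.05, -0.07, 0, 1, 0, 0, 0, 0.05, -0.07, 0, 1, 0, 0, 0, 0.05, -0.07, 0, 0.2, 0, 0, 0, 0.05, -0.07, 0, -1, 0, 0, 0, 0.05, -0.07, 0, -1, 0, 0, 0, 0.05, -0.07, 0, -1, 0, 0, 0, 0.05, -0.07, -4, -1, 0, 0, 0, 0.05, -0.07, -9, -1]'

```text
time: 22.7
tool_pos: [0.4493, 0.4102, 0.1141]
ee_rot: [-3.138, -0.01, -2.855]
wrist_force: [-0.1, 0.1, 0.3]
width: 0.0937
finger_force: 0.0
```

Call:
move_arm --deltas '[0, 0, 0, 0, 0, -5, -1, 0, 0, 0, 0, -5, -8, -1, 0, 0, 0, 0, -10, -8, -1, 0, 0, 0, 0, -15, -8, -1, 0, 0, 0, 0, -20, -8, -1, 0, 0, 0, 0, -25, -8, -1, 0, 0, 0, 0, -25, -8, -1]'

```text
time: 23.4
tool_pos: [0.5233, 0.1674, 0.1971]
ee_rot: [-3.139, -0.002, -2.861]
wrist_force: [-0.5, 0.5, -0.2]
width: 0.0943
finger_force: 0.0
```

```bash
python3 chk.py rt .451 .4153 15 r4; python3 chk.py st .4563 -.2688 -3.7 s4;python3 chk.py ht .4552 -.1375 32.5 h4
```

```text
top [ 0.4494  0.4151 16.0557  0.0774]
side [ 0.4534  0.4167 17.4268  0.0299]
top [ 0.455  -0.2673 -5.2566  0.0651]
side [ 0.4585 -0.2685 -3.1473  0.0267]
top [ 0.4529 -0.1369 29.3675  0.0702]
side [ 4.56300e-01 -1.36900e-01  3.28017e+01  2.50000e-02]
```

All three are now within about 1 mm. Handing in.

```bash
python3 -c "
from bench import robot
print(robot.close_job())"
```

```text
the job is handed in; nothing more can be done
None
```

All three moulds are closed and the job is handed in: each upper half is seated over its key, centred to about 1 mm by the camera fits, and nothing else was touched.

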